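# Roll a mailing tube onto the label press and block it

## Robot

A 6-joint arm with a two-finger parallel gripper is mounted at the origin on the work surface. World frame = base frame: x ahead of the robot, y to its left, z up, the work surface at z = 0. Lengths are in mm, angles in rad, forces in N, time in s.
With the tool pointing down it reaches from about 350 to 875 mm from the base axis. Payload 4.2 kg.
Tool frame: the origin (TCP) lies at the very end of the fingers, on their centre line; the grasp point (between the pads) lies 19 mm behind it; z points along the fingers, y is the line along which they close (so a half turn about z gives the same grasp; the last joint's range is limited). The gripper opens to 85 mm and grips with 20 to 120 N. Pads are 22 mm wide; open, the fingers measure 114 mm over their backs; the gripper's body (76 mm by 85 mm) begins 54 mm behind the grasp point. The pads swing forward as they close: fully open they stand 13 mm farther back than shut.
Start: joints at [-1.032, 0.385, 0.008, 0, -1.194, -0.259], TCP at [172.618, -600.668, 231.312] pointing down, gripper open.
Joint ranges: [-3.14, 3.14], [-1.21, 2.06], [-1.07, 1.41], [-3.16, 2.05], [-2.99, -0.16], [-3.1, 3.1]. Speed limits (rad/s): [2.79, 2.79, 3.14, 3.14, 3.14, 3.14].

## Interface

Orientations are given as a unit quaternion [x, y, z, w].
In Python, from bench import arm gives the robot as it stands.
- The arm moves only by the tool servo_tool, never from a script. Its argument "rows" is a list that holds one entry, the list of rows, each a list of 7 numbers: the finger opening in mm, from 0 to 85.4, then the shift along the tool's x, y, z in mm, then the turn, a rotation vector about the tool's x, y, z in rad. A call has 1 to 10 rows; each row is the pose to reach, as a shift and turn from the pose commanded when the call began, along the tool's axes at that moment; what a row does not reach only later rows make up. A row lasts 1/8 s, in which the tool goes at most 62.5 mm and 10.7 degrees, less where a joint would pass 70% of its speed; a pose out of reach is approached as far as the arm can. A call with a gripper value outside its range is refused whole. The fingers move at their own pace and stop on an object; the grip force is fixed at half the most. Time passes only in rows, so rows that repeat a pose let the fingers close. It gives the time, the measured TCP pose, the force, the opening and the grip force at its end, in the units of the state.
- arm.read_state(): the state, without advancing time (a new reading comes with each control period).
- arm.get_image(name): name is "side" or "top" or "wrist"; returns the picture (384x512x3 uint8, red, green, blue); there is no depth.
- arm.camera_params(name): a dict with "intrinsics" (3x3 intrinsics, pixels), "D" ([k1, k2, p1, p2, k3] as OpenCV has them; the pictures are not rectified), "R" (3x3) and "t" (3): a world point X has camera coordinates R X + t. Camera axes: x right, y down, z forward; pixel columns grow to the right and rows downward; lengths in mm; the calibration is good to about 2 mm. A picture is of the moment at which its call begins: read the wrist's pose just before it. camera_params takes no time and is no camera call; for the wrist camera it gives the pose at the moment of the call.
- arm.job_done(): hands the job in; it is judged then, once.
The state is a dict: "clock": time; "joints": joint angles; "joint_vel": joint speeds; "joint_efforts": joint torques, N m; "position": TCP position; "ee_rot": TCP orientation; "contact_force": force on the tool from outside, world axes, zero at the start; "wrist_torque": the same for the moment, N m; "gripper_width": finger opening in mm; "grasp_force": force on a finger pad.
Only numpy, scipy, OpenCV 4.12 (cv2) and the standard library are available. Lean on these libraries where they do the work, as an engineer would, in place of code of your own. Each camera call takes 0.05 s, during which the arm holds its last target. There are 200 camera calls.

## Task

With the fingers on its side, roll the cardboard mailing tube along the green lane until it lies flat against the orange sprung pad of the label press, and push it in gently so that the pad gives about 4 mm (some 8 newtons) for a second, without ramming it. Then set the yellow iron block on the table behind the tube and shove it up snug, so that the tube stays lightly clamped between block and pad when you let go. Keep the tube on the table and leave the other things alone.

Things in the scene. Friction and masses are not known exactly. Their poses are not given: they have to be found in the camera images.
- tube: Mailing tube, smooth varnished brown card, white end caps, two red rings: a cylinder 50 mm in diameter, 200 mm long, about 0.25 kg, lying on the table, free to roll. Origin: on its axis at mid length, 25 mm above the table. Its y axis runs along the cylinder; x and z turn as it rolls. It rolls easily, coasting a few mm; when pressed on the pad, its friction takes 1 to 2 N of the push.
- press: Label press, fixed to the table: blue housing 50 x 150 mm, 86 mm high, on a dark base, with a sprung orange pad before it. Origin: on the table, under the middle of the front edge of the base; x points from the lane into the press (the way to roll the tube), y along the pad, z up. A flat green printed lane, 220 mm wide, lies before it from x = -250 to -10 mm.
- pad_nominal (a point): Nominal middle of the pad's flat upright face, fixed in the press frame (x -50 mm, 31 mm up); the face spans 150 mm along y, 6 to 56 mm up. Its real setting is up to 12 mm nearer or farther along press x, not measured: find it by feel. The pad gives 1 mm per 2 N, from zero force, springs back, and bottoms hard after 12 mm (24 N). Over 15 N spoils the label.
- mark (a point): Middle of the red line across the lane, on the table, fixed in the press frame at x = -75 mm. The tube's axis lies over it when the tube just touches a pad set at its nominal place.
- block: Yellow iron stop block with a black rubber foot, 60 mm (its x) x 45 mm (its y) x 46 mm high, about 0.7 kg, loose on the table. Origin: centre of its underside. Its friction on the table holds it against about 3 to 4 N sideways.
- labelroll: Bystander: roll of white labels standing on its flat side, ring 84 mm in diameter, 50 mm high. Origin: centre of its underside. Leave alone. It and the block swap sides of the table at random.
- taperoll: Bystander: roll of amber packing tape lying flat, ring 96 mm in diameter, 48 mm high. Origin: centre of its underside. Leave alone.
- gamebox: Bystander: red game box 90 x 120 x 35 mm. Origin: centre of its underside. Leave alone.
- gluepot: Bystander: white bottle with a red cap, 52 mm in diameter, 100 mm high. Origin: centre of its underside. Leave alone.
Mind the look-alikes: they are no part of the job. There is more than one size of the tube; the one meant has the size given above.

How it is judged (in metres and radians):
On the way, in this order (a step that is already met when the one before it is completed fails the run):
1. the tube has been rolled: turned about its own axis by a quarter turn or so ((angle between tube's own x axis and vertical below 0.4 rad or angle between tube's own x axis and vertical above 2.74 rad)).
2. the fingers press the tube flat against the pad with 5 to 11 N for 0.5 s (block not touching it) (contact force between tube and press between 5 and 11 N and contact force between the fingers and tube above 1 N and contact force between block and tube below 0.1 N and angle between the y axis of tube and the y axis of press, either way round below 0.08 rad), for 0.5 s.
At the end, for the whole second after the job is handed in: The tube lies on the table, at rest, flat along the pad (within 0.08 rad), clamped with at least 0.5 N (and under 12 N) between the pad and the block, which stands upright on the table at rest behind it (contact force between tube and press between 0.5 and 12 N and contact force between block and tube above 0.5 N and angle between the y axis of tube and the y axis of press, either way round below 0.08 rad and angle between block's own z axis and vertical below 0.08 rad and height (world z) of block below 0.006 m and height (world z) of tube below 0.03 m and linear speed of each of tube, block below 0.01 m/s); the robot touches nothing.
It fails at once if the tube is rammed or pressed against the press with more than 15 N (contact force between tube and press above 15 N).
It fails at once if the tube is lifted off the table (15 mm or more) (height (world z) of tube above 0.04 m).
It fails at once if the tube is sent off faster than 0.3 m/s (linear speed of tube above 0.3 m/s).
It fails at once if a bystander (label roll, tape roll, game box or bottle) is moved by more than 20 mm (distance of any of labelroll, taperoll, gamebox, gluepot from where it was at the start of the episode above 0.02 m).
It also fails if it takes over 72 s, if anything falls off the work surface, if the arm or the gripper's body presses on something with over 40 N, if the wrist force passes 120 N, or if a joint passes its speed limit or range.

## Working session

There is one attempt and no reset: what is moved stays moved. The work goes in short steps, Python scripts to look and compute and a tool call to move; the robot and the scene stay as the last step left them, time stands still between calls to the robot, and variables do not carry over. Pictures are saved under pics/ and viewed, at most 10 in all, crops included, and the job is handed in when it is done.

Besides the shell and the picture viewer there is one more tool, called after "Emit:" as name([rows], argument=value, ...), one row to a line, values as JSON. servo_tool: Moves the arm, as the interface text tells. Its arguments: {"type":"object","properties":{"rows":{"type":"array"}},"required":["rows"]}

```bash
ls; mkdir -p pics; python3 - <<'E'
from bench import arm
import cv2
for n in("top","side"):
    cv2.imwrite(f"pics/{n}0.png",arm.get_image(n)[:,:,::-1])
    p=arm.camera_params(n);print(n,p)
print(arm.read_state())
E
```

```text
pics
top {'intrinsics': array([[495.40977658,   0.        , 254.86205527],
       [  0.        , 495.40977658, 200.11153622],
       [  0.        ,   0.        ,   1.        ]]), 'D': array([-0.19534485,  0.        ,  0.        ,  0.        ,  0.        ]), 'R': array([[ 0.00886623, -0.99994527,  0.00555389],
       [-0.99577816, -0.00933647, -0.09131637],
       [ 0.09136323, -0.00472081, -0.99580644]]), 't': array([  -1.97942462,  503.99895738, 1569.74201728])}
side {'intrinsics': array([[492.90228042,   0.        , 252.87379101],
       [  0.        , 492.90228042, 195.33339546],
       [  0.        ,   0.        ,   1.        ]]), 'D': array([-0.18196884,  0.        ,  0.        ,  0.        ,  0.        ]), 'R': array([[-0.98829186, -0.15073643, -0.02361641],
       [-0.07493395,  0.6143595 , -0.78545994],
       [ 0.13290639, -0.77449399, -0.61846176]]), 't': array([ 520.91189634,   78.83463635, 1382.08571812])}
{'clock': 0.1, 'joints': array([-1.03241466e+00,  3.85526525e-01,  6.75887617e-03, -4.11747102e-04,
       -1.19403011e+00, -2.58618453e-01]), 'joint_vel': array([ 0.00138979, -0.00418437,  0.00274014,  0.00127855,  0.00012117,
       -0.00025626]), 'joint_efforts': array([ 1.20275795e-04, -3.93318808e+01,  1.88929546e+01,  4.19797316e+00,
       -2.64006616e-03, -1.70574914e-06]), 'position': array([ 172.45495752, -600.18930207,  230.30473223]), 'ee_rot': array([-1.39350610e-01,  9.90242581e-01,  9.96559703e-04, -2.11951536e-04]), 'contact_force': array([-0.52092012,  0.67060401,  0.43267805]), 'wrist_torque': array([ 0.01931194,  0.0005922 , -0.01269346]), 'grasp_force': 0.0, 'gripper_width': 85.45888216208314}
```

View pics/top0.png

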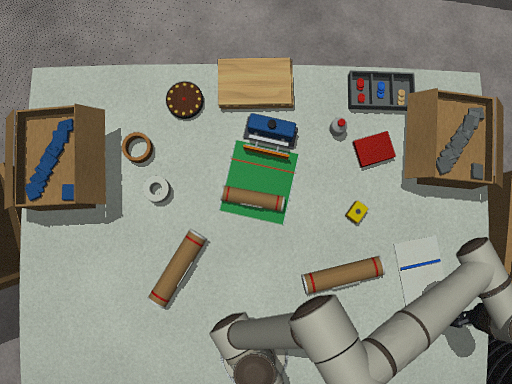

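View pics/side0.png

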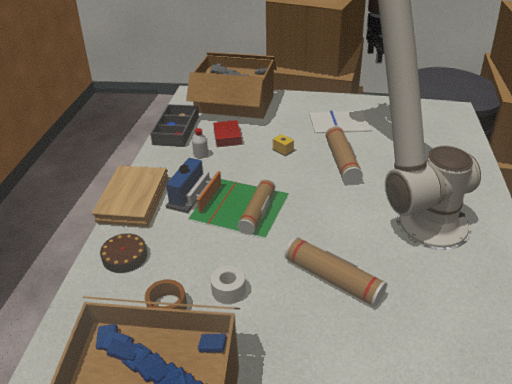

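The top view shows the tube on the lane at about (253,199), the press at (270,130) with its pad at (268,152), the block at (357,212) and the label roll at (157,190). I'll crop in and measure by colour.

```bash
cat > h.py <<'E'
import numpy as np,cv2
def w(p,uv,z):
    uv=np.array(uv,float).reshape(-1,1,2)
    n=cv2.undistortPoints(uv,p['intrinsics'],p['D']).reshape(-1,2)
    d=np.c_[n,np.ones(len(n))]@p['R']; c=-p['R'].T@p['t']
    s=(np.broadcast_to(z,len(n))-c[2])/d[:,2]
    return c+d*s[:,None]
def px(p,X):
    return cv2.projectPoints(np.array(X,float).reshape(-1,3),cv2.Rodrigues(p['R'])[0],p['t'],p['intrinsics'],p['D'])[0].reshape(-1,2)
E
python3 - <<'E'
from bench import arm
import cv2,numpy as np
from h import *
p=arm.camera_params("top");im=cv2.imread("pics/top0.png")
cv2.imwrite("pics/c0.png",cv2.resize(im[100:240,200:400],None,fx=4,fy=4,interpolation=cv2.INTER_CUBIC))
hsv=cv2.cvtColor(im,cv2.COLOR_BGR2HSV)
def mask(lo,hi,roi):
    m=cv2.inRange(hsv,lo,hi);z=np.zeros_like(m);x0,y0,x1,y1=roi;z[y0:y1,x0:x1]=m[y0:y1,x0:x1];return z
g=mask((45,100,50),(80,255,255),(200,120,320,240))
pts=cv2.findNonZero(g);hull=cv2.convexHull(pts);r=cv2.minAreaRect(w(p,hull.reshape(-1,2),0)[:,:2].astype(np.float32))
print("lane",r,cv2.boxPoints(r))
y=mask((20,120,60),(35,255,255),(335,190,380,235))
pts=cv2.findNonZero(y);r=cv2.minAreaRect(w(p,cv2.convexHull(pts).reshape(-1,2),46)[:,:2].astype(np.float32));print("block",r,cv2.boxPoints(r))
b=mask((3,60,60),(22,220,255),(215,180,292,220))
pts=cv2.findNonZero(b).reshape(-1,2);q=w(p,pts,40)[:,:2];print(len(q),q.mean(0));u,s,v=np.linalg.svd(q-q.mean(0),full_matrices=0);print(v[0],s/np.sqrt(len(q))*12**.5)
E
```

```text
lane ((567.4796752929688, -10.256866455078125), (208.77304077148438, 237.66708374023438), 77.64360046386719) [[ 429.06097  -86.79588]
 [ 661.2226  -137.65475]
 [ 705.8984    66.28215]
 [ 473.73676  117.14102]]
block ((469.2601013183594, -323.22479248046875), (47.093509674072266, 61.50210189819336), 53.97832107543945) [[ 430.54117 -324.18488]
 [ 480.28372 -360.3537 ]
 [ 507.97903 -322.2647 ]
 [ 458.23648 -286.0959 ]]
820 [510.19860995  11.62481556]
[-0.17311425 -0.98490175] [189.34103893  45.57689456]
```

View pics/c0.png

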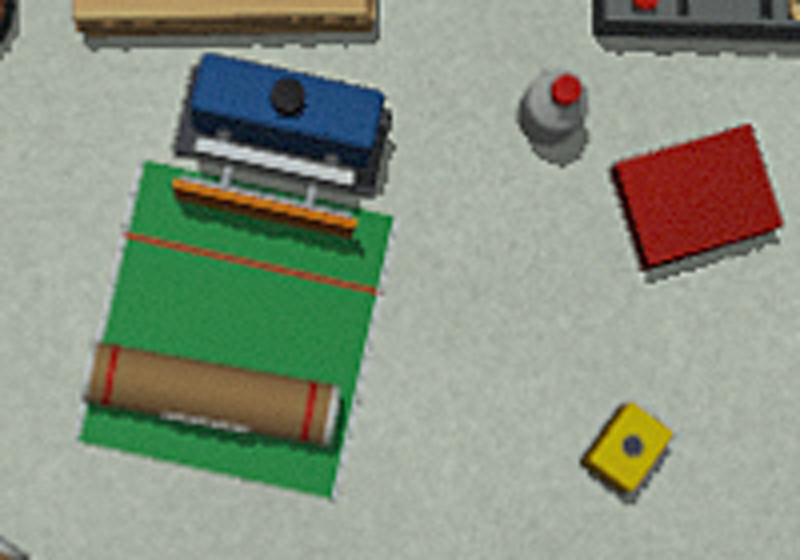

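The crop shows lane corners at (145,162), (392,215), (333,497) and (80,440), and the red line from (126,236) to (378,292). The tube's silhouette runs from (92,372) to (335,417), and the block is centred at about (628,447).

```bash
cat >> h.py <<'E'
from scipy.spatial.transform import Rotation as Ro
def plan(st,pos,ang):
    """ang: world direction (rad) of tool x, tool down; returns shift, turn in tool axes"""
    R=Ro.from_quat(st['ee_rot'])
    c,s=np.cos(ang),np.sin(ang)
    T=Ro.from_matrix(np.array([[c,s,0],[s,-c,0],[0,0,-1.]]))
    return np.round(R.inv().apply(np.array(pos)-st['position']),1),np.round((R.inv()*T).as_rotvec(),3)
E
python3 - <<'E'
from bench import arm
from h import *
p=arm.camera_params("top")
f=lambda L:np.array(L)/4.+[200,100]-.375*0
c=w(p,f([(145,162),(392,215),(333,497),(80,440)]),0)[:,:2]
m=w(p,f([(126,236),(378,292)]),0)[:,:2]
print("lane",c.round(1))
ux=(c[0]+c[1]-c[2]-c[3]);print("len",np.linalg.norm(ux)/2);ux/=np.linalg.norm(ux)
uy=c[0]+c[3]-c[1]-c[2];print("wid",np.linalg.norm(uy)/2);uy/=np.linalg.norm(uy)
l=m[0]-m[1];print("angles",np.degrees([np.arctan2(ux[1],ux[0]),np.arctan2(-uy[0],uy[1]),np.arctan2(-l[0],l[1])]))
print("mark",m.mean(0), "from lane", c.mean(0)+ux*55, np.linalg.norm(l))
th=np.mean([np.arctan2(ux[1],ux[0]),np.arctan2(-uy[0],uy[1]),np.arctan2(-l[0],l[1])])
X=np.array([np.cos(th),np.sin(th)]);Y=np.array([-X[1],X[0]])
mk=(m.mean(0)+c.mean(0)+X*55)/2;O=mk+75*X;print("th",th,"O",O)
pf=lambda q:((q-O)@np.c_[X,Y]).round(1)
t=w(p,f([(92,372),(335,417)]),25)[:,:2];print("tube",t.mean(0),pf(t),np.linalg.norm(t[0]-t[1]))
pad=w(p,f([(174,190),(356,231)]),56)[:,:2];print("pad",pf(pad))
b=w(p,f([(630,402),(674,434),(629,492),(585,457)]),46)[:,:2];print("block",b.mean(0).round(1),pf(b.mean(0)))
a=np.degrees(np.arctan2(*(b[1]-b[2])[::-1])),np.degrees(np.arctan2(*(b[0]-b[3])[::-1]));print("long axis",a)
st=arm.read_state()
A=th
for x,z in((-275,120),(-275,6)):
  P=O+X*x;print(x,z,P,plan(st,[*P,z],A),plan(st,[*P,z],A+np.pi))
E
```

```text
lane [[ 703.6   65.8]
 [ 661.2 -138.6]
 [ 428.2  -90.5]
 [ 472.7  115.8]]
len 237.0703151264026
wid 209.9079233224725
angles [-11.93444256 -11.94685107 -12.10124625]
mark [619.04011423 -23.16185298] from lane [620.20897101 -23.23839816] 212.2758690325143
th -0.20933793136780388 O [692.9812525  -38.81409942]
tube [508.58562146   7.52590838] [[-193.5  106.3]
 [-186.5  -92.2]] 198.62230375010165
pad [[-40.   72.6]
 [-40.7 -76. ]]
block [ 468.3 -325. ] [-160.3 -326.6]
long axis (np.float64(-38.48121435439896), np.float64(-39.749567203304956))
-275 120 [423.98485584  18.3342915 ] (array([-412.5,  524.9,  111.3]), array([ 1.000e-03,  3.000e-03, -2.653e+00])) (array([-412.5,  524.9,  111.3]), array([ 0.002, -0.001,  0.489]))
-275 6 [423.98485584  18.3342915 ] (array([-412.5,  524.6,  225.3]), array([ 1.000e-03,  3.000e-03, -2.653e+00])) (array([-412.5,  524.6,  225.3]), array([ 0.002, -0.001,  0.489]))
```

Emit:
servo_tool([
  [[85,-135,175,37,0,0,0.16],[85,-270,350,74,0,0,0.33],[85,-405,525,110,0,0,0.489],[85,-405,525,110,0,0,0.489],[85,-405,525,110,0,0,0.489],[85,-405,525,110,0,0,0.489],[85,-405,525,110,0,0,0.489],[85,-405,525,110,0,0,0.489],[85,-405,525,110,0,0,0.489],[85,-405,525,110,0,0,0.489]],
])

```text
clock: 1.35
position: [400.0, -25.5, 128.9]
ee_rot: [0.104, 0.995, 0.0, 0.0]
contact_force: [1.9, -0.4, 0.3]
gripper_width: 84.9
grasp_force: 0.0
```

```bash
cat >> h.py <<'E'
th=-0.2093;O=np.array([693.,-38.8]);X=np.array([np.cos(th),np.sin(th)]);Y=np.array([-X[1],X[0]])
def go(st,x,y,z,da=np.pi):
    return plan(st,[*(O+X*x+Y*y),z],th+da)
def rep(st):
    q=st['position'][:2]-O;F=st['contact_force'];R=Ro.from_quat(st['ee_rot']).as_matrix()
    print("t",round(st['clock'],2),"press",round(q@X,1),round(q@Y,1),"z",round(st['position'][2],1),"Fx,Fy,Fz",round(F[:2]@X,2),round(F[:2]@Y,2),round(F[2],2),"yaw",round(np.arctan2(R[1,0],R[0,0])-th,3),"w",st['gripper_width'])
E
python3 - <<'E'
from bench import arm
from h import *
st=arm.read_state();rep(st);print(go(st,-258,3,100),go(st,-258,3,6))
E
```

```text
t 1.35 press -289.4 -47.8 z 128.9 Fx,Fy,Fz 1.99 0.01 0.32 yaw 3.142 w 84.91116105270966
(array([-31.4,  50.8,  28.9]), array([0.   , 0.001, 0.001])) (array([-31.4,  50.8, 122.9]), array([0.   , 0.001, 0.001]))
```

Emit:
servo_tool([
  [[85,-31,51,29,0,0,0],[85,-31,51,29,0,0,0],[85,-31,51,29,0,0,0]],
])

```text
clock: 1.72
position: [439.9, 15.8, 99.4]
ee_rot: [0.104, 0.995, -0.0, -0.001]
contact_force: [-0.3, -0.2, 0.3]
gripper_width: 85.2
grasp_force: 0.0
```

```bash
python3 - <<'E'
from bench import arm
from h import *
st=arm.read_state();rep(st);print(go(st,-258,3,6))
import cv2
p=arm.camera_params("wrist");im=arm.get_image("wrist");cv2.imwrite("pics/w1.png",im[:,:,::-1])
E
```

```text
t 1.73 press -258.9 0.8 z 99.4 Fx,Fy,Fz -0.29 -0.3 0.31 yaw 3.142 w 85.18835315188365
(array([-1.1,  2.3, 93.4]), array([-0.001, -0.002,  0.   ]))
```

View pics/w1.png

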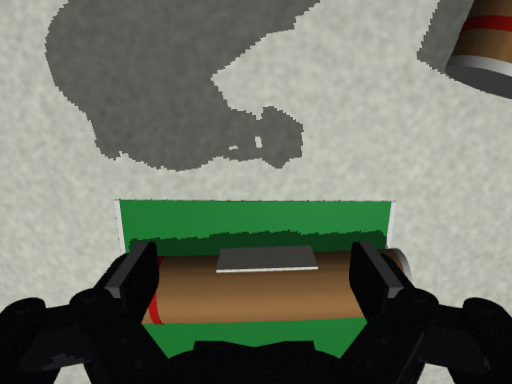

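The wrist view shows the lane's rear edge at row 200 (columns 118 to 392) and the tube between rows 255 and 322, with a grey label at (267,258). The tips are near (150,250) and (360,250). I'll check the clearance with the calibration before going down.

```bash
python3 - <<'E'
from bench import arm
from h import *
p=arm.camera_params("wrist")
pf=lambda q:((q[:,:2]-O)@np.c_[X,Y]).round(1)
print("cam",(-p['R'].T@p['t']).round(0))
print("lane rear corners",pf(w(p,[(119,200),(394,201)],0)))
print("tube back/front edges at z",pf(w(p,[(267,253),(267,322)],25)), pf(w(p,[(200,255),(200,324),(340,252),(340,319)],25)))
E
```

```text
cam [368.  30. 243.]
lane rear corners [[-246.7 -106. ]
 [-245.7  109.7]]
tube back/front edges at z [[-214.5    9.3]
 [-153.    10.1]] [[-212.7  -39.9]
 [-150.8  -43.3]
 [-215.    63. ]
 [-155.2   68.1]]
```

Emit:
servo_tool([
  [[85,0,2,50,0,0,0],[85,0,2,80,0,0,0],[85,0,2,93,0,0,0],[85,0,2,93,0,0,0]],
])

```text
clock: 2.28
position: [440.8, 17.2, 7.3]
ee_rot: [0.105, 0.994, -0.0, -0.0]
contact_force: [0.3, -0.2, 0.2]
gripper_width: 85.2
grasp_force: 0.0
```

Emit:
servo_tool([
  [[85,-6,0,0,0,0,0],[85,-13,0,0,0,0,0],[85,-20,0,0,0,0,0],[85,-26,0,0,0,0,0],[85,-32,0,0,0,0,0],[85,-38,0,0,0,0,0],[85,-44,0,0,0,0,0],[85,-50,0,0,0,0,0]],
])

```text
clock: 3.28
position: [490.3, 7.4, 7.0]
ee_rot: [0.104, 0.995, -0.0, -0.0]
contact_force: [-0.6, -0.2, -1.2]
gripper_width: 85.0
grasp_force: 0.1
```

```bash
python3 - <<'E'
from bench import arm
from h import *
st=arm.read_state();rep(st)
import cv2
cv2.imwrite("pics/t1.png",cv2.resize(arm.get_image("top")[100:240,200:340,::-1],None,fx=4,fy=4,interpolation=cv2.INTER_CUBIC))
E
```

```text
t 3.27 press -207.8 3.1 z 7.0 Fx,Fy,Fz -0.5 -0.35 -1.21 yaw 3.142 w 84.99941399759253
```

View pics/t1.png

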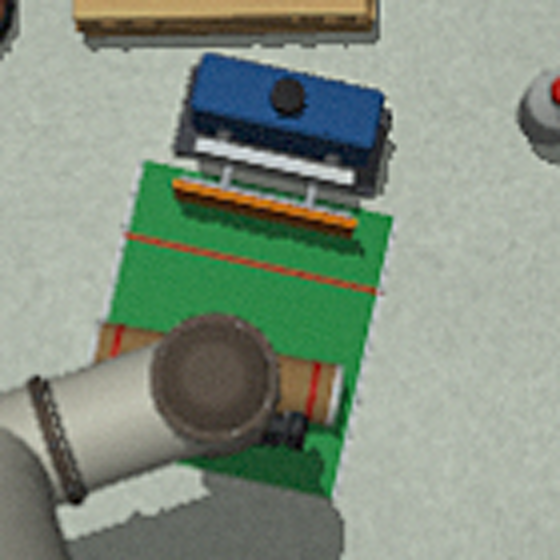

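The tube has rolled forward and is square to the pad, with its front edge running from (103,323) to (343,367). I'll carry on rolling.

Emit:
servo_tool([
  [[85,-6,0,0,0,0,0],[85,-12,0,0,0,0,0],[85,-19,0,0,0,0,0],[85,-26,0,0,0,0,0],[85,-33,0,0,0,0,0],[85,-40,0,0,0,0,0],[85,-46,0,0,0,0,0],[85,-52,0,0,0,0,0],[85,-57,0,0,0,0,0],[85,-61,0,0,0,0,0]],
])

```text
clock: 4.58
position: [549.9, -5.3, 7.0]
ee_rot: [0.104, 0.995, 0.0, -0.0]
contact_force: [0.0, 0.1, 1.6]
gripper_width: 84.5
grasp_force: 0.1
```

Emit:
servo_tool([
  [[85,-3,0,0,0,0,0],[85,-6,0,0,0,0,0],[85,-8,0,0,0,0,0],[85,-10,0,0,0,0,0],[85,-12,0,0,0,0,0]],
])

```text
clock: 5.2
position: [561.4, -7.7, 7.0]
ee_rot: [0.104, 0.995, -0.0, -0.0]
contact_force: [0.1, -0.2, -0.2]
gripper_width: 84.9
grasp_force: 0.1
```

```bash
python3 - <<'E'
from bench import arm
from h import *
rep(arm.read_state())
E
```

```text
t 5.2 press -135.1 3.1 z 7.0 Fx,Fy,Fz 0.15 -0.14 -0.21 yaw 3.142 w 84.91659554471683
```

Emit:
servo_tool([
  [[85,-1.5,0,0,0,0,0],[85,-3,0,0,0,0,0],[85,-4.5,0,0,0,0,0],[85,-6,0,0,0,0,0],[85,-6,0,0,0,0,0]],
])

```text
clock: 5.82
position: [567.4, -8.9, 7.0]
ee_rot: [0.104, 0.995, 0.0, 0.0]
contact_force: [0.7, 0.5, -0.4]
gripper_width: 84.8
grasp_force: 0.0
```

Emit:
servo_tool([
  [[85,-1.5,0,0,0,0,0],[85,-3,0,0,0,0,0],[85,-4,0,0,0,0,0],[85,-4,0,0,0,0,0]],
])

```text
clock: 6.32
position: [571.3, -9.8, 7.0]
ee_rot: [0.104, 0.995, 0.0, 0.0]
contact_force: [-0.1, -0.0, -0.2]
gripper_width: 84.7
grasp_force: 0.0
```

Contact should come somewhere between −123 and −99 (now about −125).

Emit:
servo_tool([
  [[85,-1.5,0,0,0,0,0],[85,-3,0,0,0,0,0],[85,-4,0,0,0,0,0],[85,-4,0,0,0,0,0]],
])

```text
clock: 6.82
position: [575.2, -10.6, 7.0]
ee_rot: [0.104, 0.995, 0.0, 0.0]
contact_force: [0.3, 1.2, 0.2]
gripper_width: 84.9
grasp_force: 0.0
```

Emit:
servo_tool([
  [[85,-1,0,0,0,0,0],[85,-2,0,0,0,0,0],[85,-3,0,0,0,0,0],[85,-3,0,0,0,0,0]],
])

```text
clock: 7.32
position: [578.2, -11.2, 7.0]
ee_rot: [0.104, 0.995, 0.0, 0.0]
contact_force: [1.5, 0.7, 0.3]
gripper_width: 85.2
grasp_force: 0.0
```

Emit:
servo_tool([
  [[85,-1,0,0,0,0,0],[85,-2,0,0,0,0,0],[85,-3,0,0,0,0,0],[85,-3,0,0,0,0,0]],
])

```text
clock: 7.82
position: [581.1, -11.8, 7.0]
ee_rot: [0.104, 0.995, 0.0, 0.0]
contact_force: [-0.2, 0.5, -0.5]
gripper_width: 84.7
grasp_force: 0.0
```

Emit:
servo_tool([
  [[85,-1,0,0,0,0,0],[85,-2,0,0,0,0,0],[85,-3,0,0,0,0,0],[85,-3,0,0,0,0,0]],
])

```text
clock: 8.32
position: [584.0, -12.5, 7.0]
ee_rot: [0.104, 0.995, 0.0, 0.0]
contact_force: [0.2, 0.0, -0.6]
gripper_width: 84.9
grasp_force: 0.0
```

Emit:
servo_tool([
  [[85,-1,0,0,0,0,0],[85,-2,0,0,0,0,0],[85,-3,0,0,0,0,0],[85,-3,0,0,0,0,0]],
])

```text
clock: 8.82
position: [586.9, -13.1, 7.0]
ee_rot: [0.104, 0.995, 0.0, 0.0]
contact_force: [0.1, 0.4, -0.8]
gripper_width: 84.9
grasp_force: 0.0
```

Emit:
servo_tool([
  [[85,-1,0,0,0,0,0],[85,-2,0,0,0,0,0],[85,-3,0,0,0,0,0],[85,-3,0,0,0,0,0]],
])

```text
clock: 9.32
position: [589.9, -13.7, 7.0]
ee_rot: [0.104, 0.995, 0.0, 0.0]
contact_force: [-0.3, -0.5, 0.4]
gripper_width: 84.6
grasp_force: 0.0
```

Emit:
servo_tool([
  [[85,-1,0,0,0,0,0],[85,-2,0,0,0,0,0],[85,-3,0,0,0,0,0],[85,-3,0,0,0,0,0]],
])

```text
clock: 9.82
position: [592.8, -14.3, 7.0]
ee_rot: [0.104, 0.995, 0.0, 0.0]
contact_force: [0.2, -0.1, -0.3]
gripper_width: 84.7
grasp_force: 0.0
```

Emit:
servo_tool([
  [[85,-1,0,0,0,0,0],[85,-2,0,0,0,0,0],[85,-3,0,0,0,0,0],[85,-3,0,0,0,0,0]],
])

```text
clock: 10.32
position: [595.5, -15.0, 7.0]
ee_rot: [0.104, 0.995, -0.0, -0.0]
contact_force: [-0.9, 0.0, 0.3]
gripper_width: 85.2
grasp_force: 0.4
```

```bash
python3 - <<'E'
from bench import arm
from h import *
rep(arm.read_state())
import cv2
a=arm.get_image("side")[150:240,150:300,::-1]
b=arm.get_image("top")[100:220,200:350,::-1]
cv2.imwrite("pics/t2.png",cv2.resize(np.vstack([a,b]),None,fx=2.8,fy=2.8,interpolation=cv2.INTER_CUBIC))
E
```

```text
t 10.32 press -100.4 3.0 z 7.0 Fx,Fy,Fz -0.9 -0.15 0.33 yaw 3.142 w 85.17629933510723
```

View pics/t2.png

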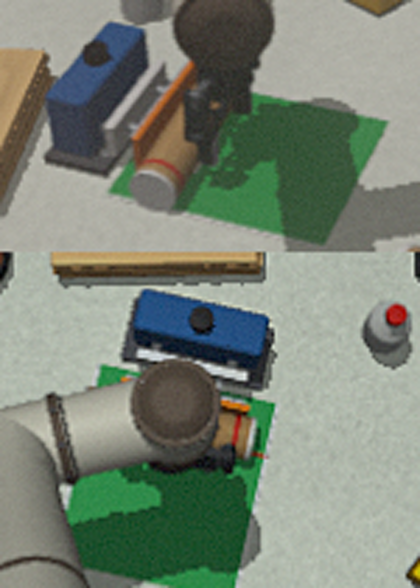

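The tube is now against the pad, with the fingers square behind it (side crop, around (165,165)). Next I'll feel forward in 1 mm steps.

Emit:
servo_tool([
  [[85,-0.5,0,0,0,0,0],[85,-1,0,0,0,0,0],[85,-1.5,0,0,0,0,0],[85,-1.5,0,0,0,0,0]],
])

```text
clock: 10.92
position: [597.2, -15.3, 7.0]
ee_rot: [0.104, 0.995, 0.0, 0.0]
contact_force: [-0.9, 0.6, 0.1]
gripper_width: 84.8
grasp_force: 0.5
```

Emit:
servo_tool([
  [[85,-0.5,0,0,0,0,0],[85,-1,0,0,0,0,0],[85,-1.5,0,0,0,0,0],[85,-1.5,0,0,0,0,0]],
])

```text
clock: 11.42
position: [598.6, -15.6, 7.0]
ee_rot: [0.104, 0.995, 0.0, 0.0]
contact_force: [-1.7, 0.0, 0.5]
gripper_width: 84.7
grasp_force: 0.5
```

Emit:
servo_tool([
  [[85,-0.5,0,0,0,0,0],[85,-1,0,0,0,0,0],[85,-1.5,0,0,0,0,0],[85,-1.5,0,0,0,0,0]],
])

```text
clock: 11.92
position: [599.4, -15.9, 6.9]
ee_rot: [0.105, 0.995, -0.0, -0.001]
contact_force: [-3.7, 1.4, 0.9]
gripper_width: 84.8
grasp_force: 1.8
```

```bash
python3 - <<'E'
from bench import arm
from h import *
rep(arm.read_state())
E
```

```text
t 11.93 press -96.3 2.9 z 6.9 Fx,Fy,Fz -3.94 0.63 0.94 yaw 3.141 w 84.84334181805717
```

Emit:
servo_tool([
  [[85,-0.5,0,0,0,0,0],[85,-1,0,0,0,0,0],[85,-1.5,0,0,0,0,0],[85,-1.5,0,0,0,0,0]],
])

```text
clock: 12.42
position: [600.5, -16.1, 6.8]
ee_rot: [0.105, 0.995, -0.0, -0.001]
contact_force: [-4.9, 1.1, 3.3]
gripper_width: 85.1
grasp_force: 2.8
```

Emit:
servo_tool([
  [[85,-0.5,0,0,0,0,0],[85,-1,0,0,0,0,0],[85,-1.5,0,0,0,0,0],[85,-1.5,0,0,0,0,0]],
])

```text
clock: 12.92
position: [601.1, -16.5, 6.7]
ee_rot: [0.105, 0.994, -0.0, -0.002]
contact_force: [-7.3, 3.2, 3.9]
gripper_width: 85.0
grasp_force: 3.6
```

Emit:
servo_tool([
  [[85,-0.5,0,0,0,0,0],[85,-1,0,0,0,0,0],[85,-1.5,0,0,0,0,0],[85,-1.5,0,0,0,0,0],[85,-1.5,0,0,0,0,0]],
])

```text
clock: 13.55
position: [601.7, -16.7, 6.5]
ee_rot: [0.105, 0.994, -0.0, -0.003]
contact_force: [-8.6, 3.5, 4.8]
gripper_width: 85.0
grasp_force: 4.4
```

```bash
python3 - <<'E'
from bench import arm
from h import *
rep(arm.read_state())
E
```

```text
t 13.55 press -93.9 2.6 z 6.5 Fx,Fy,Fz -9.13 1.62 4.82 yaw 3.14 w 84.9591412226518
```

Emit:
servo_tool([
  [[85,-0.3,0,0,0,0,0],[85,-0.3,0,0,0,0,0],[85,-0.3,0,0,0,0,0],[85,-0.3,0,0,0,0,0],[85,-0.3,0,0,0,0,0],[85,-0.3,0,0,0,0,0],[85,-0.3,0,0,0,0,0],[85,-0.3,0,0,0,0,0],[85,-0.3,0,0,0,0,0],[85,-0.3,0,0,0,0,0]],
])

```text
clock: 14.8
position: [601.7, -16.8, 6.4]
ee_rot: [0.105, 0.994, -0.0, -0.003]
contact_force: [-8.5, 4.0, 4.0]
gripper_width: 85.2
grasp_force: 4.6
```

```bash
python3 - <<'E'
from bench import arm
from h import *
st=arm.read_state();rep(st)
E
```

```text
t 14.8 press -93.9 2.5 z 6.4 Fx,Fy,Fz -9.17 2.16 3.98 yaw 3.14 w 85.20304505451996
```

Pressed at about 7.5 N on the pad for over a second. I'll back off slowly.

Emit:
servo_tool([
  [[85,1,0,0,0,0,0],[85,2,0,0,0,0,0],[85,3,0,0,0,0,0],[85,4,0,0,0,0,0],[85,5,0,0,0,0,0],[85,6,0,0,0,0,0],[85,7,0,0,0,0,0],[85,8,0,0,0,0,0],[85,10,0,0,0,0,0],[85,16,0,0,0,0,0]],
])

```text
clock: 16.05
position: [589.4, -13.4, 7.2]
ee_rot: [0.104, 0.995, 0.0, 0.001]
contact_force: [-0.3, 0.3, -0.8]
gripper_width: 85.0
grasp_force: 0.0
```

Emit:
servo_tool([
  [[85,20,0,0,0,0,0],[85,40,0,-40,0,0,0],[85,50,0,-90,0,0,0],[85,50,0,-100,0,0,0],[85,50,0,-100,0,0,0]],
])

```text
clock: 16.68
position: [540.3, -3.0, 107.7]
ee_rot: [0.104, 0.995, 0.0, 0.001]
contact_force: [-0.8, 0.7, -0.5]
gripper_width: 84.8
grasp_force: 0.0
```

```bash
python3 - <<'E'
from bench import arm
from h import *
st=arm.read_state();rep(st)
print(plan(st,[468.3,-325,130],np.radians(141)))
E
```

```text
t 16.68 press -156.8 3.3 z 107.7 Fx,Fy,Fz -0.96 0.54 -0.55 yaw 3.142 w 84.82558331668845
(array([   3.5, -329.9,  -22.7]), array([0.001, 0.001, 0.471]))
```

Emit:
servo_tool([
  [[85,3,-60,-22,0,0,0.1],[85,3,-120,-22,0,0,0.2],[85,3,-180,-22,0,0,0.35],[85,3,-240,-22,0,0,0.471],[85,3,-300,-22,0,0,0.471],[85,3,-330,-22,0,0,0.471],[85,3,-330,-22,0,0,0.471],[85,3,-330,-22,0,0,0.471]],
])

```text
clock: 17.68
position: [468.1, -324.8, 127.5]
ee_rot: [0.334, 0.943, 0.0, -0.001]
contact_force: [0.2, 0.5, 0.1]
gripper_width: 84.8
grasp_force: 0.0
```

```bash
python3 - <<'E'
from bench import arm
from h import *
st=arm.read_state();p=arm.camera_params("wrist");im=arm.get_image("wrist")[:,:,::-1].copy()
print(st['position'],st['ee_rot'],st['clock'])
m=cv2.inRange(cv2.cvtColor(im,cv2.COLOR_BGR2HSV),(20,120,120),(35,255,255))
h=cv2.convexHull(cv2.findNonZero(m)).reshape(-1,2)
R=cv2.minAreaRect(w(p,h,46)[:,:2].astype(np.float32));print(R)
print(h.reshape(-1,2).tolist())
t=arm.get_image("top")[100:240,200:400,::-1]
cv2.imwrite("pics/w2.png",np.hstack([im,np.zeros((384,0,3),np.uint8)])); cv2.imwrite("pics/t3.png",cv2.resize(t,None,fx=4,fy=4,interpolation=cv2.INTER_CUBIC))
E
```

```text
[ 468.07916926 -324.80176487  127.48698525] [ 3.33736890e-01  9.42665170e-01  1.62926196e-04 -1.42764638e-03] 17.675
((477.2550048828125, -331.97930908203125), (43.80092239379883, 43.50330352783203), 53.94847869873047)
[[285, 232], [284, 233], [279, 234], [241, 236], [229, 236], [227, 235], [226, 230], [224, 206], [224, 188], [225, 187], [246, 179], [248, 179], [282, 194], [284, 196], [285, 206]]
```

View pics/w2.png

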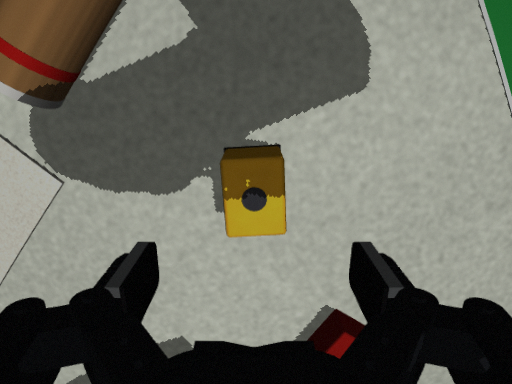

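View pics/t3.png

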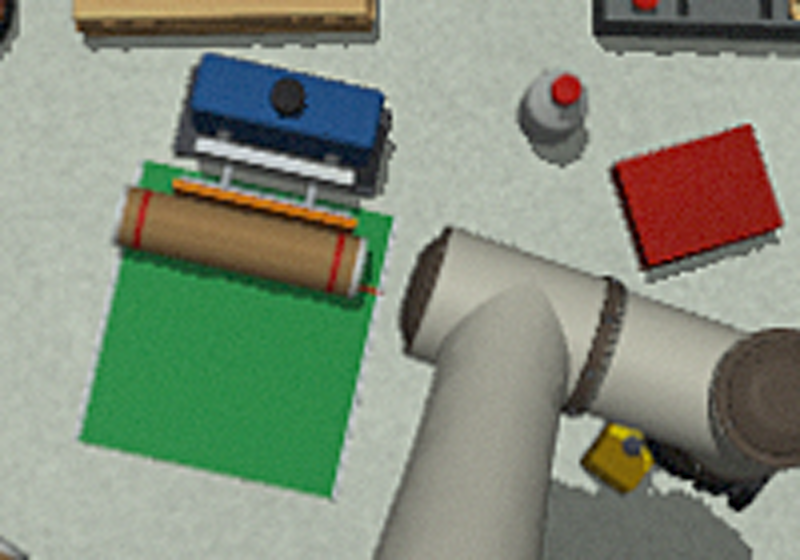

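The wrist view shows the block square between the fingers: its top face has corners (221,159), (283,157), (286,234) and (227,237), with a dark knob at (254,199). In the top view the tube lies flat at the pad, from (123,215) to (362,268).

```bash
python3 - <<'E'
from bench import arm
from h import *
st=arm.read_state();p=arm.camera_params("wrist")
c=w(p,[(221,159),(283,157),(286,234),(227,237)],46)[:,:2]
k=w(p,[(254,199)],46)[:,:2]
print(c.round(1),c.mean(0),k)
print("sides",[np.linalg.norm(c[i]-c[i-1]) for i in range(4)])
u=(c[0]+c[1]-c[2]-c[3]);a=np.degrees(np.arctan2(u[1],u[0]));v=c[1]-c[0]+c[2]-c[3];b=np.degrees(np.arctan2(v[1],v[0]));print(a,b)
m=(c.mean(0)+k[0])/2
print(plan(st,[*m,12],np.radians(a)), plan(st,[*m,12],np.radians(b+90)))
pt=arm.camera_params("top");t=w(pt,np.array([(123,215),(362,268)])/4.+[200,100],25)[:,:2]
print("tube",((t-O)@np.c_[X,Y]).round(1))
E
```

```text
[[ 435.7 -327.3]
 [ 461.5 -293. ]
 [ 509.1 -326.6]
 [ 483.4 -362.3]] [ 472.42623316 -327.30237133] [[ 472.78396488 -327.86282027]]
sides [np.float64(59.22445043720588), np.float64(42.888044026583586), np.float64(58.24498911221321), np.float64(43.89402313753643)]
144.25568843071972 53.635002185270416
(array([-5.300e+00, -1.000e-01,  1.163e+02]), array([-0.   , -0.001, -0.055])) (array([-5.300e+00, -1.000e-01,  1.163e+02]), array([-0.   , -0.001, -0.044]))
tube [[-63.1 110.3]
 [-63.5 -88.1]]
```

Emit:
servo_tool([
  [[85,-5,0,40,0,0,-0.05],[85,-5,0,80,0,0,-0.05],[85,-5,0,105,0,0,-0.05],[85,-5,0,116,0,0,-0.05],[85,-5,0,116,0,0,-0.05],[42,-5,0,116,0,0,-0.05],[30,-5,0,116,0,0,-0.05],[30,-5,0,116,0,0,-0.05],[30,-5,0,116,0,0,-0.05],[30,-5,0,116,0,0,-0.05]],
])

```text
clock: 19.02
position: [473.3, -328.8, 14.3]
ee_rot: [0.31, 0.951, -0.0, 0.001]
contact_force: [-1.4, 1.9, 6.4]
gripper_width: 44.3
grasp_force: 64.0
```

Emit:
servo_tool([
  [[30,0,0,0,0,0,0],[30,0,0,0,0,0,0],[30,0,0,-20,0,0,0],[30,0,0,-40,0,0,0],[30,0,0,-50,0,0,0],[30,0,0,-50,0,0,0]],
])

```text
clock: 19.77
position: [472.2, -328.2, 62.6]
ee_rot: [0.31, 0.951, 0.0, -0.0]
contact_force: [-0.0, 0.1, -7.8]
gripper_width: 44.2
grasp_force: 63.4
```

```bash
python3 - <<'E'
from bench import arm
from h import *
st=arm.read_state();rep(st);print(st['grasp_force'])
print(go(st,-160,2,65))
E
```

```text
t 19.77 press -155.9 -329.0 z 62.6 Fx,Fy,Fz -0.06 0.13 -7.78 yaw 2.72 w 44.248068320415896
63.37435841560364
(array([139.2, 300.4,  -2.2]), array([ 0.   , -0.001, -0.421]))
```

Emit:
servo_tool([
  [[30,25,55,0,0,0,-0.08],[30,50,110,0,0,0,-0.16],[30,75,165,0,0,0,-0.24],[30,100,220,0,0,0,-0.32],[30,125,275,0,0,0,-0.4],[30,139,300,0,0,0,-0.421],[30,139,300,0,0,0,-0.421],[30,139,300,0,0,0,-0.421]],
])

```text
clock: 20.78
position: [535.9, -4.6, 61.9]
ee_rot: [0.105, 0.995, -0.0, -0.001]
contact_force: [1.0, -0.2, -7.5]
gripper_width: 44.1
grasp_force: 64.7
```

```bash
python3 - <<'E'
from bench import arm
from h import *
st=arm.read_state();rep(st);print(st['grasp_force'])
print(go(st,-138,2,20))
p=arm.camera_params("top");im=arm.get_image("top")[100:240,200:340,::-1]
cv2.imwrite("pics/t4.png",cv2.resize(im,None,fx=4,fy=4,interpolation=cv2.INTER_CUBIC))
E
```

```text
t 20.77 press -160.8 0.8 z 61.9 Fx,Fy,Fz 0.99 -0.01 -7.5 yaw 3.141 w 44.078202328645446
64.73793625831604
(array([-22.9,   1.2,  41.9]), array([-0.001, -0.003, -0.   ]))
```

View pics/t4.png

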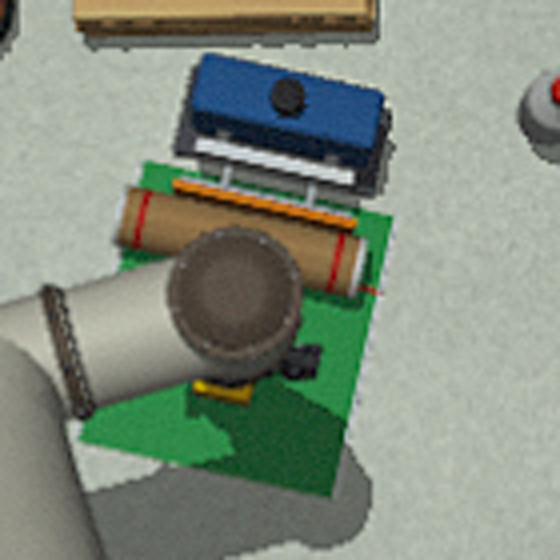

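The block is held square behind the tube, and the tube hasn't moved. I'll lower the block.

Emit:
servo_tool([
  [[30,-10,1,10,0,0,0],[30,-22,1,25,0,0,0],[30,-22,1,38,0,0,0],[30,-22,1,42,0,0,0],[30,-22,1,44,0,0,0],[30,-22,1,44,0,0,0]],
])

```text
clock: 21.58
position: [558.8, -7.7, 19.2]
ee_rot: [0.104, 0.995, 0.0, 0.0]
contact_force: [0.0, 0.7, -7.6]
gripper_width: 43.8
grasp_force: 64.6
```

Emit:
servo_tool([
  [[30,0,0,1,0,0,0],[30,0,0,2,0,0,0],[30,0,0,2,0,0,0],[30,0,0,2,0,0,0]],
])

```text
clock: 22.08
position: [558.8, -7.8, 17.1]
ee_rot: [0.104, 0.995, 0.0, 0.0]
contact_force: [-0.6, 0.6, -7.7]
gripper_width: 44.4
grasp_force: 64.6
```

Emit:
servo_tool([
  [[30,0,0,1,0,0,0],[30,0,0,1.5,0,0,0],[30,0,0,1.5,0,0,0],[30,0,0,1.5,0,0,0]],
])

```text
clock: 22.58
position: [558.8, -7.8, 15.5]
ee_rot: [0.104, 0.995, -0.0, -0.0]
contact_force: [0.5, -0.1, -7.8]
gripper_width: 44.3
grasp_force: 64.6
```

Emit:
servo_tool([
  [[30,0,0,0.5,0,0,0],[30,0,0,1,0,0,0],[30,0,0,1,0,0,0],[30,0,0,1,0,0,0]],
])

```text
clock: 23.08
position: [558.8, -7.8, 14.5]
ee_rot: [0.104, 0.995, -0.0, -0.0]
contact_force: [-0.3, -0.3, -7.6]
gripper_width: 43.9
grasp_force: 64.9
```

Emit:
servo_tool([
  [[30,0,0,0.5,0,0,0],[30,0,0,1,0,0,0],[30,0,0,1,0,0,0],[30,0,0,1,0,0,0]],
])

```text
clock: 23.58
position: [558.8, -7.8, 14.4]
ee_rot: [0.104, 0.995, -0.0, 0.0]
contact_force: [-4.9, 1.5, 6.9]
gripper_width: 44.1
grasp_force: 66.1
```

Emit:
servo_tool([
  [[30,0,0,0.5,0,0,0],[30,0,0,1,0,0,0],[30,0,0,1,0,0,0],[30,0,0,1,0,0,0]],
])

```text
clock: 24.08
position: [558.8, -7.8, 14.4]
ee_rot: [0.104, 0.995, -0.0, 0.0]
contact_force: [-7.3, 0.6, 12.4]
gripper_width: 44.2
grasp_force: 67.3
```

Emit:
servo_tool([
  [[30,0,0,-1,0,0,0],[30,0,0,-1.6,0,0,0],[30,0,0,-1.6,0,0,0]],
])

```text
clock: 24.45
position: [558.8, -7.8, 14.4]
ee_rot: [0.104, 0.995, -0.0, -0.0]
contact_force: [-4.8, 2.2, 5.1]
gripper_width: 44.6
grasp_force: 66.1
```

Emit:
servo_tool([
  [[30,-3,0,0,0,0,0],[30,-6,0,0,0,0,0],[30,-8,0,0,0,0,0],[30,-9,0,0,0,0,0],[30,-9,0,0,0,0,0]],
])

```text
clock: 25.08
position: [564.3, -9.9, 14.5]
ee_rot: [0.105, 0.995, -0.001, -0.003]
contact_force: [-12.7, 2.9, 13.1]
gripper_width: 43.9
grasp_force: 67.3
```

```bash
python3 - <<'E'
from bench import arm
from h import *
st=arm.read_state();rep(st)
E
```

```text
t 25.07 press -131.9 1.5 z 14.5 Fx,Fy,Fz -13.02 0.18 13.09 yaw 3.141 w 43.92676445414846
```

The block is dragging on the table, so I'll take off the load and check.

Emit:
servo_tool([
  [[30,0,0,-0.8,0,0,0],[30,0,0,-1.3,0,0,0],[30,0,0,-1.3,0,0,0]],
])

```text
clock: 25.45
position: [567.6, -9.8, 14.5]
ee_rot: [0.105, 0.995, -0.0, -0.0]
contact_force: [-1.1, -1.6, -5.6]
gripper_width: 44.3
grasp_force: 65.0
```

```bash
python3 - <<'E'
from bench import arm
from h import *
st=arm.read_state();rep(st)
E
```

```text
t 25.45 press -128.7 2.4 z 14.5 Fx,Fy,Fz -0.72 -1.79 -5.65 yaw 3.141 w 44.34188922564394
```

Emit:
servo_tool([
  [[30,-1.5,0,-0.3,0,0,0],[30,-3,0,-0.3,0,0,0],[30,-4.5,0,-0.3,0,0,0],[30,-6,0,-0.3,0,0,0],[30,-6,0,-0.3,0,0,0]],
])

```text
clock: 26.08
position: [573.7, -10.9, 15.7]
ee_rot: [0.104, 0.995, 0.0, 0.0]
contact_force: [-0.6, 0.0, -8.1]
gripper_width: 44.0
grasp_force: 64.8
```

Emit:
servo_tool([
  [[30,-1,0,0,0,0,0],[30,-2,0,0,0,0,0],[30,-2,0,0,0,0,0]],
])

```text
clock: 26.45
position: [575.5, -11.3, 15.7]
ee_rot: [0.104, 0.995, 0.0, 0.0]
contact_force: [-0.4, -0.7, -6.8]
gripper_width: 43.9
grasp_force: 64.8
```

```bash
python3 - <<'E'
from bench import arm
from h import *
st=arm.read_state();rep(st)
E
```

```text
t 26.45 press -120.6 2.4 z 15.7 Fx,Fy,Fz -0.26 -0.8 -6.83 yaw 3.142 w 43.86245725809119
```

Emit:
servo_tool([
  [[30,-1,0,0.4,0,0,0],[30,-2,0,0.8,0,0,0],[30,-2,0,0.8,0,0,0]],
])

```text
clock: 26.82
position: [577.5, -11.8, 14.9]
ee_rot: [0.104, 0.995, -0.0, 0.0]
contact_force: [0.2, -0.1, -8.1]
gripper_width: 44.3
grasp_force: 64.8
```

Emit:
servo_tool([
  [[30,-0.7,0,0,0,0,0],[30,-1.5,0,0,0,0,0],[30,-1.5,0,0,0,0,0]],
])

```text
clock: 27.2
position: [579.0, -12.1, 14.9]
ee_rot: [0.104, 0.995, 0.0, 0.0]
contact_force: [0.2, 0.7, -7.1]
gripper_width: 44.4
grasp_force: 64.8
```

```bash
python3 - <<'E'
from bench import arm
from h import *
st=arm.read_state();rep(st)
E
```

```text
t 27.2 press -117.1 2.5 z 14.9 Fx,Fy,Fz 0.04 0.74 -7.1 yaw 3.142 w 44.3534634416336
```

Emit:
servo_tool([
  [[30,-0.7,0,0,0,0,0],[30,-1.5,0,0,0,0,0],[30,-1.5,0,0,0,0,0]],
])

```text
clock: 27.58
position: [580.4, -12.4, 14.9]
ee_rot: [0.104, 0.995, 0.0, 0.0]
contact_force: [0.9, 0.8, -7.4]
gripper_width: 44.4
grasp_force: 64.8
```

Emit:
servo_tool([
  [[30,-0.5,0,0,0,0,0],[30,-1,0,0,0,0,0],[30,-1,0,0,0,0,0]],
])

```text
clock: 27.95
position: [581.3, -12.6, 14.9]
ee_rot: [0.104, 0.995, 0.0, 0.0]
contact_force: [0.3, 0.4, -6.9]
gripper_width: 44.3
grasp_force: 64.8
```

Emit:
servo_tool([
  [[30,-0.5,0,0,0,0,0],[30,-1,0,0,0,0,0],[30,-1,0,0,0,0,0]],
])

```text
clock: 28.32
position: [582.3, -12.8, 14.9]
ee_rot: [0.104, 0.995, 0.0, 0.0]
contact_force: [0.7, 0.7, -7.3]
gripper_width: 44.1
grasp_force: 64.8
```

Emit:
servo_tool([
  [[30,-0.5,0,0,0,0,0],[30,-1,0,0,0,0,0],[30,-1,0,0,0,0,0]],
])

```text
clock: 28.7
position: [582.7, -13.0, 14.8]
ee_rot: [0.104, 0.995, -0.0, -0.001]
contact_force: [-1.9, 0.0, -6.7]
gripper_width: 44.3
grasp_force: 64.8
```

Contact begins.

Emit:
servo_tool([
  [[30,-0.5,0,0,0,0,0],[30,-1,0,0,0,0,0],[30,-1,0,0,0,0,0]],
])

```text
clock: 29.08
position: [583.4, -13.3, 14.7]
ee_rot: [0.105, 0.995, -0.0, -0.001]
contact_force: [-3.4, 0.7, -5.0]
gripper_width: 43.9
grasp_force: 64.9
```

```bash
python3 - <<'E'
from bench import arm
from h import *
st=arm.read_state();rep(st)
E
```

```text
t 29.07 press -112.5 2.2 z 14.7 Fx,Fy,Fz -3.45 0.01 -4.95 yaw 3.141 w 43.87895797344772
```

Emit:
servo_tool([
  [[30,-0.5,0,0.1,0,0,0],[30,-1,0,0.3,0,0,0],[30,-1,0,0.3,0,0,0]],
])

```text
clock: 29.45
position: [584.1, -13.4, 14.5]
ee_rot: [0.105, 0.995, -0.0, -0.001]
contact_force: [-5.2, 1.6, -4.7]
gripper_width: 43.5
grasp_force: 65.1
```

```bash
python3 - <<'E'
from bench import arm
from h import *
st=arm.read_state();rep(st)
E
```

```text
t 29.45 press -111.8 2.2 z 14.5 Fx,Fy,Fz -5.42 0.44 -4.65 yaw 3.141 w 43.52720765980667
```

Emit:
servo_tool([
  [[50,0,0,0,0,0,0],[60,0,0,0,0,0,0],[70,0,0,0,0,0,0],[80,0,0,0,0,0,0],[80,0,0,0,0,0,0],[80,0,0,0,0,0,0]],
])

```text
clock: 30.2
position: [585.3, -13.4, 14.6]
ee_rot: [0.104, 0.995, -0.0, 0.0]
contact_force: [-0.1, 0.0, 0.2]
gripper_width: 79.9
grasp_force: 0.0
```

Emit:
servo_tool([
  [[80,0,0,-20,0,0,0],[80,0,0,-60,0,0,0],[80,60,0,-90,0,0,0],[80,110,0,-90,0,0,0],[80,110,0,-90,0,0,0],[80,110,0,-90,0,0,0]],
])

```text
clock: 30.95
position: [478.4, 9.7, 105.2]
ee_rot: [0.104, 0.995, 0.0, 0.001]
contact_force: [0.4, -0.9, 0.2]
gripper_width: 79.7
grasp_force: 0.0
```

```bash
python3 - <<'E'
from bench import arm
from h import *
st=arm.read_state();rep(st)
a=arm.get_image("side")[150:240,150:300,::-1];b=arm.get_image("top")[120:210,215:365,::-1]
cv2.imwrite("pics/t5.png",cv2.resize(np.vstack([a,b]),None,fx=3.3,fy=3.3,interpolation=cv2.INTER_CUBIC))
cv2.imwrite("pics/w5.png",arm.get_image("wrist")[:,:,::-1])
p=arm.camera_params("wrist");np.savez("wp.npz",**p)
E
```

```text
t 30.95 press -220.0 2.9 z 105.2 Fx,Fy,Fz 0.61 -0.8 0.24 yaw 3.143 w 79.74848247506624
```

View pics/t5.png

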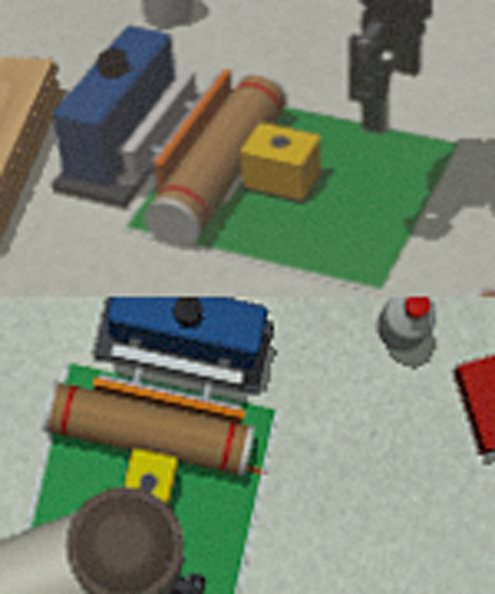

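It looks snug: the block is square and touching the tube, and the tube is flat on the pad (side crop (280,160), top crop (152,475)). To be sure of the clamp force I'll give a measured shove from behind with the fingertips.

Emit:
servo_tool([
  [[25,0,0,0,0,0,0],[25,0,0,0,0,0,0],[25,0,0,50,0,0,0],[25,0,0,85,0,0,0],[25,0,0,93,0,0,0],[25,0,0,93,0,0,0]],
])

```text
clock: 31.85
position: [478.0, 9.5, 11.7]
ee_rot: [0.104, 0.995, -0.0, -0.0]
contact_force: [-0.1, 0.1, 0.7]
gripper_width: 25.1
grasp_force: 0.0
```

Emit:
servo_tool([
  [[25,-10,0,0,0,0,0],[25,-20,0,0,0,0,0],[25,-30,0,0,0,0,0],[25,-40,0,0,0,0,0],[25,-48,0,0,0,0,0],[25,-50,0,0,0,0,0],[25,-50,0,0,0,0,0]],
])

```text
clock: 32.72
position: [526.3, -1.1, 11.5]
ee_rot: [0.105, 0.995, -0.0, -0.0]
contact_force: [-0.0, 0.5, -0.3]
gripper_width: 24.9
grasp_force: 0.0
```

Emit:
servo_tool([
  [[25,-1,0,0,0,0,0],[25,-2,0,0,0,0,0],[25,-3,0,0,0,0,0],[25,-3,0,0,0,0,0]],
])

```text
clock: 33.22
position: [529.5, -1.6, 11.7]
ee_rot: [0.104, 0.995, 0.0, 0.0]
contact_force: [0.1, 0.4, -0.3]
gripper_width: 25.4
grasp_force: 0.0
```

Emit:
servo_tool([
  [[25,-1,0,0,0,0,0],[25,-2,0,0,0,0,0],[25,-3,0,0,0,0,0],[25,-3,0,0,0,0,0]],
])

```text
clock: 33.72
position: [532.5, -2.2, 11.6]
ee_rot: [0.104, 0.995, 0.0, 0.0]
contact_force: [0.5, -0.0, 0.1]
gripper_width: 25.0
grasp_force: 0.0
```

Emit:
servo_tool([
  [[25,-1,0,0,0,0,0],[25,-2,0,0,0,0,0],[25,-2,0,0,0,0,0]],
])

```text
clock: 34.1
position: [534.4, -2.6, 11.6]
ee_rot: [0.104, 0.995, 0.0, 0.0]
contact_force: [-0.5, -0.1, -0.2]
gripper_width: 24.9
grasp_force: 0.0
```

```bash
python3 - <<'E'
from bench import arm
from h import *
st=arm.read_state();rep(st)
E
```

```text
t 34.1 press -162.6 2.4 z 11.6 Fx,Fy,Fz -0.48 -0.25 -0.16 yaw 3.142 w 24.923643719458283
```

Emit:
servo_tool([
  [[25,-1,0,0,0,0,0],[25,-2,0,0,0,0,0],[25,-2,0,0,0,0,0]],
])

```text
clock: 34.48
position: [536.4, -3.0, 11.6]
ee_rot: [0.104, 0.995, 0.0, 0.0]
contact_force: [0.7, -0.6, 0.6]
gripper_width: 24.8
grasp_force: 0.0
```

Emit:
servo_tool([
  [[25,-1,0,0,0,0,0],[25,-2,0,0,0,0,0],[25,-2,0,0,0,0,0]],
])

```text
clock: 34.85
position: [538.4, -3.5, 11.6]
ee_rot: [0.104, 0.995, 0.0, 0.0]
contact_force: [-0.2, -0.6, -0.4]
gripper_width: 24.8
grasp_force: 0.0
```

Emit:
servo_tool([
  [[25,-1,0,0,0,0,0],[25,-2,0,0,0,0,0],[25,-2,0,0,0,0,0]],
])

```text
clock: 35.22
position: [540.3, -3.9, 11.6]
ee_rot: [0.104, 0.995, 0.0, 0.0]
contact_force: [0.0, -0.4, -0.3]
gripper_width: 24.7
grasp_force: 0.0
```

Emit:
servo_tool([
  [[25,-1,0,0,0,0,0],[25,-1.5,0,0,0,0,0],[25,-1.5,0,0,0,0,0]],
])

```text
clock: 35.6
position: [541.4, -4.2, 11.6]
ee_rot: [0.104, 0.995, -0.0, -0.0]
contact_force: [-1.0, 1.0, 0.8]
gripper_width: 24.9
grasp_force: 0.6
```

Touching the block now.

Emit:
servo_tool([
  [[25,-0.7,0,0,0,0,0],[25,-1.5,0,0,0,0,0],[25,-1.5,0,0,0,0,0]],
])

```text
clock: 35.98
position: [541.3, -4.4, 11.4]
ee_rot: [0.105, 0.995, -0.0, -0.002]
contact_force: [-4.7, 3.5, 3.4]
gripper_width: 25.0
grasp_force: 3.0
```

Emit:
servo_tool([
  [[25,-0.5,0,0,0,0,0],[25,-1,0,0,0,0,0],[25,-1,0,0,0,0,0]],
])

```text
clock: 36.35
position: [541.3, -4.4, 11.4]
ee_rot: [0.105, 0.995, -0.0, -0.003]
contact_force: [-8.2, 4.9, 4.8]
gripper_width: 24.9
grasp_force: 4.4
```

```bash
python3 - <<'E'
from bench import arm
from h import *
st=arm.read_state();rep(st)
E
```

```text
t 36.35 press -155.5 2.1 z 11.4 Fx,Fy,Fz -9.02 3.06 4.82 yaw 3.141 w 24.919943170634557
```

The block took 9 N without moving, which is more than table friction could hold, so the clamp is real. Now I'll retreat.

Emit:
servo_tool([
  [[25,1,0,0,0,0,0],[25,3,0,0,0,0,0],[25,6,0,0,0,0,0],[25,15,0,0,0,0,0],[25,35,0,-10,0,0,0],[25,60,0,-60,0,0,0],[25,70,0,-110,0,0,0],[25,70,0,-120,0,0,0],[25,70,0,-120,0,0,0],[25,70,0,-120,0,0,0]],
])

```text
clock: 37.6
position: [474.8, 9.5, 130.2]
ee_rot: [0.105, 0.995, -0.0, -0.001]
contact_force: [-0.0, 0.2, 0.4]
gripper_width: 25.1
grasp_force: 0.0
```

```bash
python3 - <<'E'
from bench import arm
from h import *
st=arm.read_state();rep(st)
a=arm.get_image("side")[150:240,150:300,::-1];o=cv2.imread("pics/t5.png")
print("diff to last side crop",cv2.absdiff(cv2.resize(o[:297],(150,90),interpolation=cv2.INTER_AREA)[:,:95],np.ascontiguousarray(a)[:,:95]).mean())
print(arm.job_done())
E
```

```text
t 37.6 press -223.5 2.0 z 130.2 Fx,Fy,Fz -0.06 0.16 0.35 yaw 3.141 w 25.118953965618207
diff to last side crop 2.4453801169590643
the job is handed in; nothing more can be done
None
```

I handed the job in at about 38 s of the 72 s limit. The tube was rolled up the lane and pressed on the pad at about 7.5 N (wrist force less estimated friction) for over a second, and is now clamped flat between block and pad; no verdict came back.

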